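# Refit the washed hob knob

### The job

Make the little tabletop hob ready to light: first turn its timer dial until the pointer reads zero at the red mark. Then take the washed black knob out of the mint dish tray, turn it so that its D-shaped hole matches the bare D-shaft, push it fully onto the shaft and press it down against the spring as far as it goes. Finish while still holding the knob pressed down, and leave the bowls, tumbler, mug and ladle where they are.

Things in the scene. Friction and masses are not known exactly. Their poses are not given: they have to be found in the camera images.
- hob: White tabletop hob 300 x 300 mm, flat top 66 mm above the worktop, fixed. Origin: centre of the underside; +x to its rear. A dark hotplate (170 mm wide, 12 mm high) lies 45 mm rear of centre. On the front part are the timer dial at (-100, +85) mm and the bare D-shaft at (-100, -85) mm in the hob's own x, y.
- timer_dial (a joint): Timer dial angle, rad, growing clockwise seen from above; 0 = its white pointer line points to the hob's rear (+x), at the wide red mark; black ticks follow every 30 degrees clockwise. Starts 0.6 to 1.3, so turn it anticlockwise. Range -0.6 to 3.0: nothing stops it at zero; it stays where left (friction about 0.06 Nm).
- timer_grip (a point): On the dial's axis, mid-height of its grip bar, 88 mm above the worktop; turns with the dial, +x along the bar to the white pointer end. The black bar is 46 mm long (x), 16 mm thick (y) and 34 mm high (17 mm below to 17 mm above this point), on a grey disc 52 mm wide, 4 mm thick.
- knob: Loose black hob knob, about 60 g, rounded block 46 mm long (x), 30 thick (y), 34 high, standing in the mint tray, hole down. Origin: centre of the underside, on the hole's axis; z up. Red line on top from the middle to the +x end. D-hole from below, 18 mm deep, 16 across, its flat on the -x side 4 mm from the axis (opposite the red line). Grip its flat long sides (y = +-15 mm).
- spindle_seat (a point): Centre of the top of the black disc (52 mm wide) at the foot of the brass D-shaft, 78 mm above the worktop unpressed; moves and turns with the shaft. Shaft: 16 mm high above this point, 14 mm across, top bevelled, flat on the -x side 3 mm from the axis. Red stripe on the disc along +x. Knob home: its origin at this point, its red line over the stripe; 1 mm play all round, about 9 degrees.
- spindle (a joint): How far the D-shaft and its disc are pressed down, m: 0 = up, 0.008 = fully down at its stop. Spring: about 3 N to start, 9 N fully down; it rises again when let go.
- valve (a joint): Turn of the D-shaft about its upright axis, rad, anticlockwise from above; 0 = its +x (red stripe) along the hob's +x. Starts -0.5 to 0.5, limits -1.2 and 1.2; stiff (about 0.35 Nm), need not be turned.
- tray: Mint plastic dish tray 360 (x) x 300 (y) mm, walls 5 mm thick and 30 mm high, fixed. Origin: centre of its underside, 5.5 mm above the worktop (it lies on the steel drainer); inner floor 10.5 mm above the worktop. The knob stands in the half nearer the robot, its middle 70 mm or more from any wall; bowls and tumbler are in the far half.
- bowl_lower: White bowl 120 mm wide, 45 mm high, in the far half of the tray, another bowl stacked in it. Origin: centre of the underside. Leave alone.
- bowl_upper: White bowl 112 mm wide, 45 mm high, nested in the lower one. Origin: centre of the underside. Leave alone.
- tumbler: Glass tumbler 68 mm wide, 95 mm high, upright in the far half of the tray. Origin: centre of the underside. Leave alone.
- mug: Blue mug 78 mm wide, 90 mm high, on the worktop to the left of the hob. Origin: centre of the underside. Leave alone.
- ladle: Steel ladle about 330 mm long lying on the drainer to the right of the tray, up to 50 mm high. Origin: under its bowl; the handle runs along its -x, away from the robot. Leave alone.

How it is judged:
By the outcome, as a careful person would: the job done as asked, in the order asked, and still so for the second after the job is handed in, while the arm keeps its last pose, push and grip.
It also fails if it takes over 51 s, if anything falls off the work surface, if the arm or the gripper's body presses on something with over 40 N, if the wrist force passes 120 N, or if a joint passes its speed limit or range.

### The arm

A 6-joint arm with a two-finger parallel gripper is mounted at the origin on the work surface. World frame = base frame: x ahead of the robot, y to its left, z up, the work surface at z = 0. Lengths are in m, angles in rad, forces in N, time in s.
With the tool pointing down it reaches from about 0.375 to 0.9 m from the base axis. Payload 3.1 kg.
Tool frame: the origin (TCP) lies at the very end of the fingers, on their centre line; the grasp point (between the pads) lies 19 mm behind it (manip.tcp_to_grasp is the distance from the TCP to the grasp point, in m); z points along the fingers, y is the line along which they close (so a half turn about z gives the same grasp; the last joint's range is limited). The gripper opens to 85 mm and grips with 20 to 120 N. Pads are 22 mm wide; open, the fingers measure 114 mm over their backs; the gripper's body (76 mm by 85 mm) begins 54 mm behind the grasp point. The pads swing forward as they close: fully open they stand 13 mm farther back than shut.
Start: joints at [-1.363, 0.527, 1.433, -0, 1.181, -0.178], TCP at [0.236, -0.579, 0.231] pointing down, gripper open.
Joint ranges: [-3.08, 3.08], [-0.75, 2.2], [0.22, 2.44], [-1.43, 4.57], [0, 2.65], [-2.85, 2.85]. Speed limits (rad/s): [2.79, 2.79, 3.14, 3.14, 3.14, 3.14].

### API

Orientations are given as a unit quaternion [x, y, z, w].
In Python, from station import manip gives the robot as it stands. The module is installed in compiled form; this text tells all that it offers.
- The arm moves only by the tool step_arm, never from a script. Its argument "commands" is one flat list of numbers, 6 for each row, row after row: the shift along the tool's x, y, z in m, then the turn, a rotation vector about the tool's x, y, z in degrees. A call has exactly 10 rows; each row is the pose to reach, as a shift and turn from the pose commanded when the call began, along the tool's axes at that moment; what a row does not reach only later rows make up. A row lasts 1/10 s, in which the tool goes at most 50 mm and 8.59 degrees, less where a joint would pass 70% of its speed; a pose out of reach is approached as far as the arm can. A call with a gripper value outside its range is refused whole. "jaw" is the opening in per cent of the stroke, from 0 (shut) to 100 (fully open), set as the call begins (left out, the last holds). The fingers move at their own pace and stop on an object; "grip_force" is the grip in N (left out, the last holds). Time passes only in rows, so rows that repeat a pose let the fingers close, or fill a call up. It gives the time, the measured TCP pose, the force, the opening and the grip force at its end, in the units of the state.
- manip.sense(): the state, without advancing time (a new reading comes with each control period).
- manip.snapshot(name): name is "scene" or "side" or "wrist"; returns a dict with "pixels" (384x512x3 uint8, blue, green, red), "fx", "fy", "cx", "cy" (pixels), "k1" (the pictures are not rectified: a ray, as slopes to the right and down, at radius r is drawn at 1 + k1 r^2 times it, then the intrinsics apply), "R" (3x3) and "t" (3): a world point X has camera coordinates R X + t; the wrist camera has in their place "mount" (4x4, takes a point from camera to tool coordinates, whose origin is the TCP and whose axes are the flange's). Camera axes: x right, y down, z forward; pixel columns grow to the right and rows downward; lengths in m; the calibration is good to about 2 mm. A picture is of the moment at which its call begins: read the wrist's pose just before it. There is no depth.
- manip.sign_off(): hands the job in; it is judged then, once.
The state is a dict: "t": time; "q": joint angles; "qd": joint speeds; "tau": joint torques, N m; "tcp_pos": TCP position; "tool_rot": TCP orientation; "force": force on the tool from outside, world axes, zero at the start; "ft_torque": the same for the moment, N m; "finger_gap": opening from 0.0 (shut) to 1.0 (fully open); "gripper_force": force on a finger pad.
Only numpy, scipy, OpenCV 4.12 (cv2) and the standard library are available. Lean on these libraries where they do the work, as an engineer would, in place of code of your own. Each camera call takes 0.05 s, during which the arm holds its last target. There are 200 camera calls.

## Working session

There is one attempt and no reset: what is moved stays moved. The work goes in short steps, Python scripts to look and compute and a tool call to move; the robot and the scene stay as the last step left them, time stands still between calls to the robot, and variables do not carry over. Pictures are saved under pics/ and viewed, at most 12 in all, crops included, and the job is handed in when it is done.

Besides the shell and the picture viewer there is one more tool, called in YAML: its name, and indented under it one key for each argument. step_arm: Moves the arm, as the interface text tells. Its arguments: {"type":"object","properties":{"commands":{"type":"array","items":{"type":"number"}},"jaw":{"type":"number"},"grip_force":{"type":"number"}},"required":["commands"]}

```bash
mkdir -p pics; ls
cat > h.py <<'E'
import numpy as np, cv2, pickle
from station import manip
from scipy.spatial.transform import Rotation as Rn
def snap(name,fn):
    s=manip.sense(); d=dict(manip.snapshot(name)); d['s']=s
    if 'mount' in d:
        T=np.eye(4);T[:3,:3]=Rn.from_quat(s['tool_rot']).as_matrix();T[:3,3]=s['tcp_pos']
        M=T@np.array(d['mount']); d['C']=M[:3,3]; d['Rc']=M[:3,:3]
    else:
        R=np.array(d['R']);d['Rc']=R.T;d['C']=-R.T@np.array(d['t'])
    cv2.imwrite('pics/%s.png'%fn,d['pixels']); pickle.dump(d,open('pics/%s.pkl'%fn,'wb')); return d
def load(fn): return pickle.load(open('pics/%s.pkl'%fn,'rb'))
def ray(d,u,v):
    K=np.array([[d['fx'],0,d['cx']],[0,d['fy'],d['cy']],[0,0,1.]])
    p=cv2.undistortPoints(np.array([[[u,v]]],float),K,np.array([d['k1'],0,0,0.]))[0,0]
    # (k1 model: distorted = (1+k1 r^2)*undistorted)
    return d['C'],d['Rc']@np.array([p[0],p[1],1.])
def onz(d,u,v,z):
    c,r=ray(d,u,v); return c+r*(z-c[2])/r[2]
E
python3 - <<'E'
from h import *
for n in('scene','side','wrist'):
    d=snap(n,n+'0'); print(n,d['C'].round(3),d['Rc'][:,2].round(3),d['fx'],d['k1'])
a=[cv2.imread('pics/%s0.png'%n) for n in('scene','side','wrist')]
s=manip.sense();print({k:np.round(v,3) for k,v in s.items()}, manip.tcp_to_grasp)
E
```

```text
pics
scene [ 1.137 -0.393  1.13 ] [-0.442  0.32  -0.838] 385.8514827609425 0.020984171886630956
side [-0.317 -0.948  1.021] [ 0.554  0.6   -0.577] 497.5182073956135 -0.06110350046116219
wrist [ 0.313 -0.547  0.372] [-0.298 -0.119 -0.947] 283.7639516284992 0.010088015647239046
{'t': np.float64(0.15), 'q': array([-1.363,  0.528,  1.434, -0.   ,  1.181, -0.178]), 'qd': array([ 0.002, -0.004, -0.002, -0.001, -0.001,  0.001]), 'tau': array([ 0.0000e+00, -4.4274e+01, -1.7828e+01, -0.0000e+00,  6.0000e-03,
        0.0000e+00]), 'tcp_pos': array([ 0.236, -0.578,  0.231]), 'tool_rot': array([ 0.981,  0.192, -0.   , -0.001]), 'force': array([ 0.234, -0.219, -0.413]), 'ft_torque': array([0.04 , 0.011, 0.02 ]), 'gripper_force': np.float64(0.0), 'finger_gap': np.float64(1.003)} 0.0187
```

View pics/scene0.png

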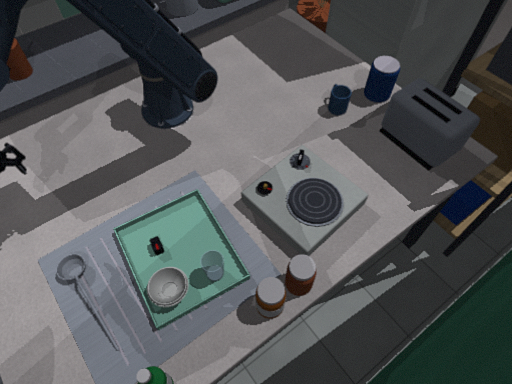

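View pics/side0.png

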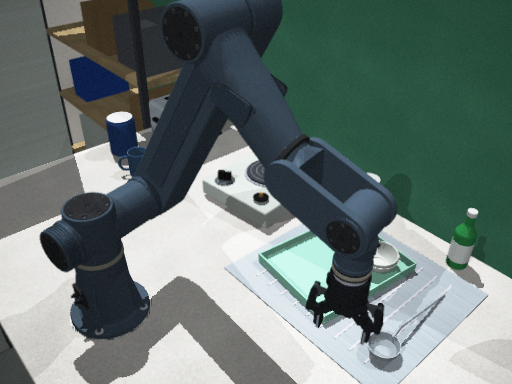

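View pics/wrist0.png

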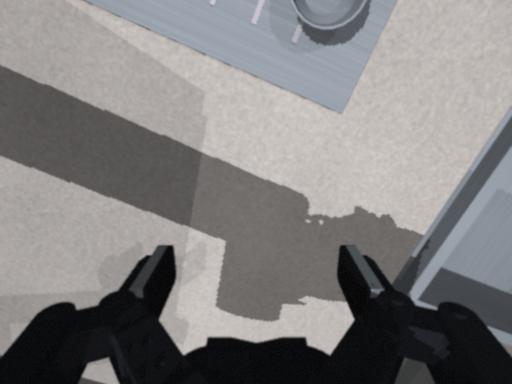

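The scene view shows the dial near (299,158), the shaft near (265,188), the hotplate at (315,201) and the knob near (157,246) with a red line. The side view shows the dial at (224,177) and the shaft at (261,198). The wrist view shows only the worktop and the ladle.

Run:
```python
from h import *
d=load('scene0')
for n,u,v,z in(('dial',299,160,.075),('shaft',265,188,.085),('hotplate',315,201,.078),('knobtop',157,245,.0445)): print(n,onz(d,u,v,z).round(3))
im=d['pixels'];c=np.hstack([cv2.resize(im[y-25:y+25,x-25:x+25],(400,400),interpolation=cv2.INTER_CUBIC) for x,y in((282,172),(157,246))])
cv2.imwrite('pics/crop1.png',c)
```

```text
dial [0.563 0.213 0.075]
shaft [0.589 0.044 0.085]
hotplate [0.722 0.144 0.078]
knobtop [ 0.535 -0.334  0.044]
```

View pics/crop1.png

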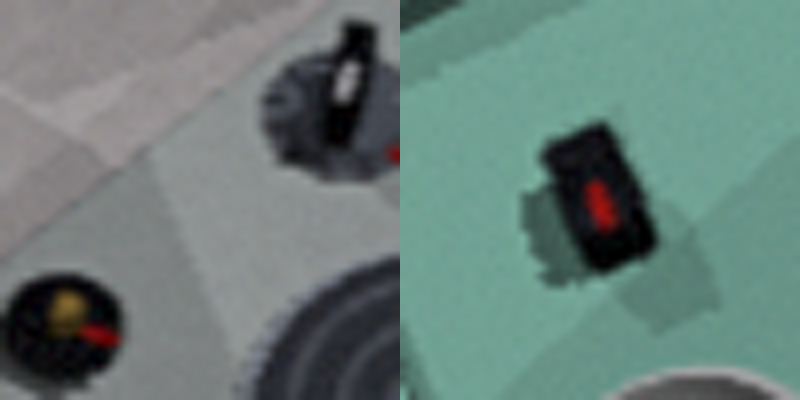

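The crop shows the shaft with its red stripe pointing right, the knob with its red line pointing down and right, and the dial bar roughly vertical. The dial, shaft and hotplate positions fit the hob's layout, with the hob yaw about 8°. I'm moving above the dial.

step_arm:
  commands: [0.03,-0.03,0,0,0,-6,0.06,-0.06,0,0,0,-12,0.09,-0.09,0,0,0,-18,0.12,-0.12,0,0,0,-24,0.15,-0.15,0,0,0,-30,0.18,-0.18,0,0,0,-36,0.21,-0.21,0,0,0,-42,0.24,-0.24,0,0,0,-48,0.27,-0.27,0,0,0,-54,0.3,-0.3,0,0,0,-60]

```text
t: 1.15
tcp_pos: [0.4008, -0.1861, 0.2313]
tool_rot: [0.753, 0.659, 0.0, 0.0]
force: [0.4, -0.2, -0.1]
finger_gap: 1.0
gripper_force: 0.0
```

```bash
cat >> h.py <<'E'
def goto(p,yaw):  # shift in tool axes, turn about tool z in deg
    s=manip.sense();R=Rn.from_quat(s['tool_rot']).as_matrix()
    cy=np.degrees(np.arctan2(R[1,0],R[0,0])); dy=(yaw-cy+180)%360-180
    print('t',round(float(s['t']),2),'tcp',s['tcp_pos'].round(4),'yaw',cy.round(1),'tilt',np.round(R[:2,2],3),'q',np.round(s['q'],2))
    print('shift',(R.T@(np.array(p)-s['tcp_pos'])).round(4),'turn',-dy.round(1))
E
python3 -c "
from h import *
goto([.563,.213,.2],140)"
```

```text
t 1.15 tcp [ 0.4008 -0.1861  0.2313] yaw 82.4 tilt [0. 0.] q [-0.69  0.28  1.87  0.    0.99 -0.56]
shift [0.4171 0.1079 0.0313] turn -57.6
```

step_arm:
  commands: [0.042,0.011,0.003,0,0,-6,0.084,0.022,0.006,0,0,-12,0.126,0.033,0.009,0,0,-18,0.168,0.044,0.012,0,0,-24,0.21,0.055,0.015,0,0,-30,0.252,0.066,0.018,0,0,-36,0.294,0.077,0.021,0,0,-42,0.336,0.088,0.024,0,0,-48,0.378,0.1,0.027,0,0,-54,0.417,0.108,0.03,0,0,-58]

```text
t: 2.15
tcp_pos: [0.565, 0.2126, 0.2009]
tool_rot: [0.339, 0.941, 0.0, 0.0]
force: [0.7, 0.1, 0.5]
finger_gap: 1.002
gripper_force: 0.0
```

```bash
python3 -c "
from h import *
goto([.563,.213,.2],140)
snap('wrist','w1')"
```

```text
t 2.15 tcp [0.565  0.2126 0.2009] yaw 140.4 tilt [ 0. -0.] q [ 0.17  0.53  1.52 -0.    1.09 -0.7 ]
shift [ 0.0018 -0.001   0.0009] turn 0.4
```

View pics/w1.png

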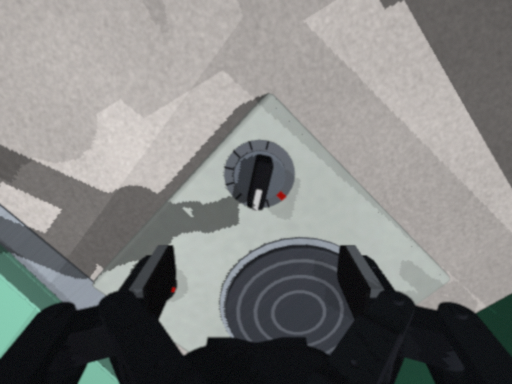

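The wrist view shows the dial disc at (259,174), with the white pointer ending near (256,205) and the red mark at (281,195). The hotplate centre is near (299,311), and part of the shaft's red stripe shows at (173,290).

Run:
```python
from h import *
d=load('w1')
im=d['pixels'].astype(int);b,g,r=im[...,0],im[...,1],im[...,2]
m=np.zeros(b.shape,bool);m[130:225,215:305]=1
red=m&(r>140)&(g<80); 
white=(b>185)&(g>185)&(r>185);white[:180]=0;white[212:]=0;white[:,:245]=0;white[:,270:]=0
blk=m&(im.max(2)<45)
def mc(x): v,u=np.nonzero(x);return u.mean(),v.mean(),len(u)
R=mc(red);W=mc(white);B=mc(blk);print(R,W,B)
v,u=np.nonzero(blk);print('blk',cv2.minAreaRect(np.c_[u,v].astype(np.float32)))
v,u=np.nonzero(white);print('white',cv2.minAreaRect(np.c_[u,v].astype(np.float32)))
gray=m&(abs(r-g)<25)&(b-r>5)&(b<150)
n,l,st,ce=cv2.connectedComponentsWithStats((gray|blk|white).astype(np.uint8))
i=1+st[1:,4].argmax();c=max(cv2.findContours((l==i).astype(np.uint8),0,2)[0],key=len);e=cv2.fitEllipse(cv2.convexHull(c));print('ell',e)
D=onz(d,*e[0],.070);print('disc',D)
print('red',onz(d,*R[:2],.068),'white',onz(d,*W[:2],.105), 'blk',onz(d,*B[:2],.105))
h=onz(d,299,311,.078);print('hotplate',h)
for n,p in(('redmark',onz(d,*R[:2],.068)),('white',onz(d,*W[:2],.105))):
    q=p-D;print(n,np.degrees(np.arctan2(q[1],q[0])),np.hypot(*q[:2]))
```

```text
(np.float64(281.10526315789474), np.float64(195.60526315789474), 38) (np.float64(256.92452830188677), np.float64(198.0754716981132), 53) (np.float64(259.2667509481669), np.float64(178.13527180783817), 791)
blk ((258.8288879394531, 181.40380859375), (27.384613037109375, 52.832942962646484), 25.974393844604492)
white ((256.44122314453125, 199.2353057861328), (3.395498752593994, 17.220029830932617), 14.03624439239502)
ell ((259.0794982910156, 173.59779357910156), (68.5265121459961, 70.79644012451172), 91.70999145507812)
disc [0.56183463 0.21964723 0.07      ]
red [0.59490067 0.22187193 0.068     ] white [0.570383   0.20968918 0.105     ] blk [0.55735882 0.22309745 0.105     ]
hotplate [0.71595391 0.15233687 0.078     ]
redmark 3.849093014851734 0.03314080320695785
white -49.355939869846466 0.013123919685918257
```

Run:
```python
from h import *
d=load('w1')
im=d['pixels'].astype(int)
w=im.min(2)>150;w[:182]=0;w[212:]=0;w[:,:248]=0;w[:,268:]=0
v,u=np.nonzero(w)
p=np.array([onz(d,a,b,.105)[:2] for a,b in zip(u,v)])
l=cv2.fitLine(p.astype(np.float32),2,0,.01,.01).ravel();print(len(u),np.degrees(np.arctan2(l[1],l[0])),l[2:])
goto([.562,.2197,.077],131)
```

```text
145 -41.604813 [0.5739754  0.20716242]
t 2.2 tcp [0.5669 0.2181 0.2007] yaw 140.6 tilt [0.004 0.005] q [ 0.18  0.54  1.51  0.    1.09 -0.7 ]
shift [ 0.0048 -0.0026  0.1237] turn 9.6
```

```bash
cat > dial.py <<'E'
from h import *
import sys
def dial(fn,z=.105):
    d=snap('wrist',fn); im=d['pixels'].astype(int)
    K=np.array([[d['fx'],0,d['cx']],[0,d['fy'],d['cy']],[0,0,1.]])
    def proj(P):
        c=d['Rc'].T@(np.array(P)-d['C']);x=c[:2]/c[2];x=x*(1+d['k1']*(x@x));return K[0,0]*x[0]+K[0,2],K[1,1]*x[1]+K[1,2]
    u0,v0=proj([.562,.2197,.07]);yy,xx=np.mgrid[:384,:512]
    reg=np.hypot(xx-u0,yy-v0)<48
    b,g,r=im[...,0],im[...,1],im[...,2]
    body=reg&(((b-g>3)&(b<170))|(im.max(2)<60))
    n,l,st,ce=cv2.connectedComponentsWithStats(body.astype(np.uint8));i=1+st[1:,4].argmax()
    c=max(cv2.findContours((l==i).astype(np.uint8),0,2)[0],key=len);e=cv2.fitEllipse(cv2.convexHull(c));D=onz(d,*e[0],.070)
    disc=cv2.ellipse(np.zeros(b.shape,np.uint8),(e[0],(e[1][0]*.95,e[1][1]*.95),e[2]),1,-1)>0
    w=disc&(im.min(2)>170);v,u=np.nonzero(w)
    p=np.array([onz(d,a,bb,z)[:2] for a,bb in zip(u,v)])
    L=cv2.fitLine(p.astype(np.float32),2,0,.01,.01).ravel()
    red=reg&(r>130)&(g<80);v,u=np.nonzero(red);Rm=onz(d,u.mean(),v.mean(),.067)
    W=p.mean(0)
    print('disc',e,D.round(4));print('white',len(p),W.round(4),'line',np.degrees(np.arctan2(L[1],L[0])),'from centre',np.degrees(np.arctan2(*(W-D[:2])[::-1])))
    print('red',len(u),Rm.round(4),np.degrees(np.arctan2(*(Rm-D)[:2][::-1])))
    k=np.array(im,np.uint8).copy();k[w]=(255,0,255);k[red]=(0,255,0);cv2.imwrite('pics/dbg_%s.png'%fn,cv2.resize(k[int(v0)-70:int(v0)+70,int(u0)-90:int(u0)+90],None,fx=4,fy=4))
if __name__=='__main__': dial(sys.argv[1])
E
python3 dial.py w2; python3 -c "
from h import *
goto([.562,.2197,.077],131)"
```

```text
disc ((252.733154296875, 175.85281372070312), (67.60763549804688, 69.22907257080078), 87.39288330078125) [0.5619 0.2194 0.07  ]
white 44 [0.5687 0.2117] line -51.920895 from centre -48.41309914388235
red 42 [0.5951 0.2217 0.067 ] 3.838895820775204
t 2.25 tcp [0.5655 0.215  0.2006] yaw 140.5 tilt [0.001 0.002] q [ 0.18  0.54  1.52  0.    1.09 -0.7 ]
shift [0.0056 0.0011 0.1236] turn 9.5
```

step_arm:
  commands: [0.002,0,0.015,0,0,4,0.005,0.001,0.03,0,0,8,0.006,0.001,0.05,0,0,10,0.006,0.001,0.07,0,0,10,0.006,0.001,0.09,0,0,10,0.006,0.001,0.105,0,0,10,0.006,0.001,0.115,0,0,10,0.006,0.001,0.12,0,0,10,0.006,0.001,0.123,0,0,10,0.006,0.001,0.123,0,0,10]
  jaw: 50
  grip_force: 40

```text
t: 3.25
tcp_pos: [0.5605, 0.215, 0.0785]
tool_rot: [0.421, 0.907, 0.0, 0.0]
force: [0.2, 0.3, -0.4]
finger_gap: 0.501
gripper_force: 0.0
```

```bash
python3 -c "
from h import *
goto([.562,.2195,.077],130)"
```

```text
t 3.25 tcp [0.5605 0.215  0.0785] yaw 130.2 tilt [ 0. -0.] q [ 0.18  0.7   1.61 -0.    0.83 -0.52]
shift [0.0024 0.004  0.0015] turn 0.2
```

step_arm:
  commands: [0.002,0.004,0.001,0,0,0,0.002,0.004,0.001,0,0,0,0.002,0.004,0.001,0,0,0,0.002,0.004,0.001,0,0,0,0.002,0.004,0.001,0,0,0,0.002,0.004,0.001,0,0,0,0.002,0.004,0.001,0,0,0,0.002,0.004,0.001,0,0,0,0.002,0.004,0.001,0,0,0,0.002,0.004,0.001,0,0,0]
  jaw: 0
  grip_force: 40

```text
t: 4.25
tcp_pos: [0.5623, 0.2193, 0.0781]
tool_rot: [0.421, 0.907, 0.0, 0.0]
force: [-2.2, -1.4, 4.7]
finger_gap: 0.179
gripper_force: 41.6
```

```bash
python3 -c "
from h import *
print(manip.sense()['ft_torque'],manip.sense()['force'])
goto([.562,.2195,.077],185.5)"
```

```text
[-0.22041243  0.2753892   0.04063641] [-2.23869566 -1.40429273  4.69506264]
t 4.25 tcp [0.5623 0.2193 0.0781] yaw 130.2 tilt [ 0.001 -0.   ] q [ 0.19  0.7   1.61 -0.    0.83 -0.51]
shift [ 0.0003 -0.0001  0.0011] turn -55.3
```

step_arm:
  commands: [0,0,0,0,0,-7,0,0,0,0,0,-14,0,0,0,0,0,-21,0,0,0,0,0,-28,0,0,0,0,0,-35,0,0,0,0,0,-42,0,0,0,0,0,-49,0,0,0,0,0,-54,0,0,0,0,0,-56,0,0,0,0,0,-56]

```text
t: 5.25
tcp_pos: [0.5614, 0.2174, 0.0781]
tool_rot: [-0.055, 0.999, -0.001, -0.001]
force: [-2.8, -6.8, 8.6]
finger_gap: 0.176
gripper_force: 41.8
```

step_arm:
  commands: [0,0,0,0,0,0,0,0,0,0,0,0,0,0,0,0,0,0,0,0,0,0,0,0,0,0,-0.02,0,0,0,0,0,-0.05,0,0,0,0,0,-0.08,0,0,0,0,0,-0.11,0,0,0,0,0,-0.12,0,0,0,0,0,-0.12,0,0,0]
  jaw: 50

```text
t: 6.25
tcp_pos: [0.5631, 0.2197, 0.1987]
tool_rot: [-0.054, 0.999, 0.0, 0.002]
force: [-0.3, 0.1, 0.1]
finger_gap: 0.501
gripper_force: 0.0
```

```bash
python3 dial.py w3; python3 -c "
from h import *
goto([.562,.2195,.077],185.5)"
```

```text
disc ((253.888671875, 178.39901733398438), (68.12982177734375, 69.33710479736328), 88.84642791748047) [0.5615 0.2178 0.07  ]
white 79 [0.5744 0.2195] line 6.5575686 from centre 7.501874103461106
red 0 [nan nan nan] nan
t 6.3 tcp [0.5619 0.2194 0.1971] yaw -173.8 tilt [0. 0.] q [ 0.19  0.54  1.52  0.    1.08 -1.49]
shift [-1.000e-04  1.000e-04  1.201e-01] turn 0.7dial.py:18: RuntimeWarning: Mean of empty slice.
  red=reg&(r>130)&(g<80);v,u=np.nonzero(red);Rm=onz(d,u.mean(),v.mean(),.067)
  ret = ret.dtype.type(ret / rcount)
```

View pics/w3.png

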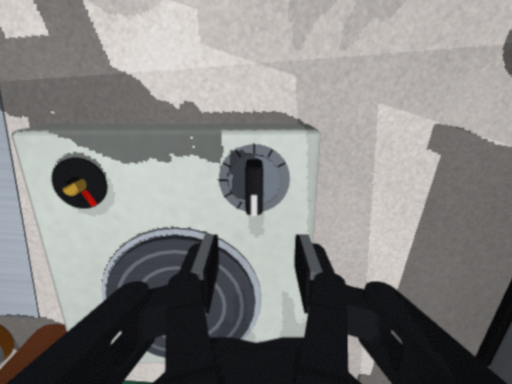

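The wrist view shows the dial pointer now over the red mark, at (254,205). The shaft disc is at (79,182) with its stripe ending near (95,205). I'll get the hob yaw from the dial-to-shaft baseline and the hob's front edge, and measure the stripe too.

Run:
```python
from h import *
d=load('w3');im=d['pixels'].astype(int);b,g,r=im[...,0],im[...,1],im[...,2]
D=np.array([.5615,.2178]);yy,xx=np.mgrid[:384,:512]
reg=np.hypot(xx-79,yy-182)<34
m=reg&((im.max(2)<70)|((r-b)>35))
c=max(cv2.findContours(m.astype(np.uint8),0,2)[0],key=len);e=cv2.fitEllipse(cv2.convexHull(c));S=onz(d,*e[0],.077);print('disc',e,S)
q=(S[:2]-D);print('hob yaw',np.degrees(np.arctan2(q[0],-q[1])),'len',np.hypot(*q))
red=reg&(r>110)&(g<70);v,u=np.nonzero(red);p=np.array([onz(d,a,bb,.078)[:2] for a,bb in zip(u,v)])
L=cv2.fitLine(p.astype(np.float32),2,0,.01,.01).ravel();o=p.mean(0)-S[:2];print('stripe',len(p),np.degrees(np.arctan2(L[1],L[0])),np.degrees(np.arctan2(o[1],o[0])),np.hypot(*o))
# brass top
br=reg&(r-b>35)&(g>70);v,u=np.nonzero(br);print('brass',len(u),onz(d,u.mean(),v.mean(),.092))
# hob right edge & front edge of top: lightness jump
ed=[]
for row in range(150,230,4):
    s=im[row,300:345].sum(1)
    gx=np.diff(cv2.GaussianBlur(im[row,295:340].astype(np.float32).sum(1).reshape(1,-1),(5,1),0).ravel());k=abs(gx).argmax();ed.append((295.5+k,row))
P=np.array([onz(d,a,bb,.066)[:2] for a,bb in ed]);print([e[0] for e in ed])
L=cv2.fitLine(P.astype(np.float32),cv2.DIST_HUBER,0,.001,.01).ravel();print('right-edge yaw',np.degrees(np.arctan2(L[1],L[0])),L)
```

```text
disc ((79.1849136352539, 182.1075897216797), (47.45097351074219, 57.16564178466797), 122.20166778564453) [0.58139661 0.04981777 0.077     ]
hob yaw 6.754913377957136 len 0.1691564524383892
stripe 106 31.964909 29.237840120245416 0.017536721540714367
brass 233 [0.58189255 0.0543668  0.092     ]
[np.float64(307.5), np.float64(306.5), np.float64(307.5), np.float64(307.5), np.float64(306.5), np.float64(307.5), np.float64(307.5), np.float64(306.5), np.float64(307.5), np.float64(306.5), np.float64(306.5), np.float64(307.5), np.float64(306.5), np.float64(308.5), np.float64(307.5), np.float64(308.5), np.float64(307.5), np.float64(307.5), np.float64(306.5), np.float64(307.5)]
right-edge yaw 9.683372 [0.98575234 0.16820331 0.5783108  0.27514082]
```

```bash
python3 -c "
from h import *
goto([.582,.050,.2],211)"
```

```text
t 6.3 tcp [0.5619 0.2194 0.1971] yaw -173.8 tilt [0. 0.] q [ 0.19  0.54  1.52  0.    1.08 -1.49]
shift [-0.0018 -0.1706 -0.0029] turn -24.8
```

step_arm:
  commands: [0,-0.025,0,0,0,-5,0,-0.06,0,0,0,-10,0,-0.1,0,0,0,-15,0,-0.14,0,0,0,-20,-0.001,-0.165,-0.003,0,0,-24,-0.002,-0.17,-0.003,0,0,-25,-0.002,-0.17,-0.003,0,0,-25,-0.002,-0.17,-0.003,0,0,-25,-0.002,-0.17,-0.003,0,0,-25,-0.002,-0.17,-0.003,0,0,-25]

```text
t: 7.3
tcp_pos: [0.5819, 0.0518, 0.2]
tool_rot: [-0.269, 0.963, 0.0, -0.0]
force: [-0.2, -0.5, 0.5]
finger_gap: 0.498
gripper_force: 0.0
```

```bash
cat > shaft.py <<'E'
from h import *
import sys
d=snap('wrist',sys.argv[1]);im=d['pixels'].astype(int);b,g,r=im[...,0],im[...,1],im[...,2]
K=np.array([[d['fx'],0,d['cx']],[0,d['fy'],d['cy']],[0,0,1.]])
c=d['Rc'].T@(np.array([.582,.0505,.078])-d['C']);x=c[:2]/c[2];u0,v0=K[0,0]*x[0]+K[0,2],K[1,1]*x[1]+K[1,2]
yy,xx=np.mgrid[:384,:512];reg=np.hypot(xx-u0,yy-v0)<45
m=reg&((im.max(2)<70)|((r-b)>35))
n,l,st,ce=cv2.connectedComponentsWithStats(m.astype(np.uint8));m=l==1+st[1:,4].argmax()
cc=max(cv2.findContours(m.astype(np.uint8),0,2)[0],key=len);e=cv2.fitEllipse(cv2.convexHull(cc));S=onz(d,*e[0],.0775)
print('proj',u0,v0,'ell',e,S.round(4))
red=m&(r>100)&(g<70);v,u=np.nonzero(red);p=np.array([onz(d,a,bb,.078)[:2] for a,bb in zip(u,v)])
L=cv2.fitLine(p.astype(np.float32),2,0,.01,.01).ravel();o=p.mean(0)-S[:2];print('stripe',len(p),np.degrees(np.arctan2(L[1],L[0])),'centre',np.degrees(np.arctan2(o[1],o[0])),np.hypot(*o))
br=m&(r-b>35)&(g>70);v,u=np.nonzero(br);print('brass',len(u),onz(d,u.mean(),v.mean(),.092).round(4))
cv2.imwrite('pics/crop_%s.png'%sys.argv[1],cv2.resize(d['pixels'][int(v0)-50:int(v0)+50,int(u0)-65:int(u0)+65],None,fx=6,fy=6,interpolation=2))
E
python3 shaft.py w4; python3 -c "
from h import *
goto([.535,-.334,.2],172)"
```

```text
proj 254.58993121749893 181.8282949839509 ell ((252.58721923828125, 180.21873474121094), (49.899078369140625, 51.0863037109375), 109.37812042236328) [0.5817 0.0481 0.0775]
stripe 85 35.338375 centre 33.777704320274815 0.01986868140894863
brass 179 [0.5828 0.0496 0.092 ]
t 7.35 tcp [0.5821 0.0516 0.2002] yaw -148.8 tilt [-0.  0.] q [-0.1   0.51  1.57  0.    1.06 -2.22]
shift [ 2.402e-01 -3.052e-01  2.000e-04] turn 39.2
```

View pics/crop_w4.png

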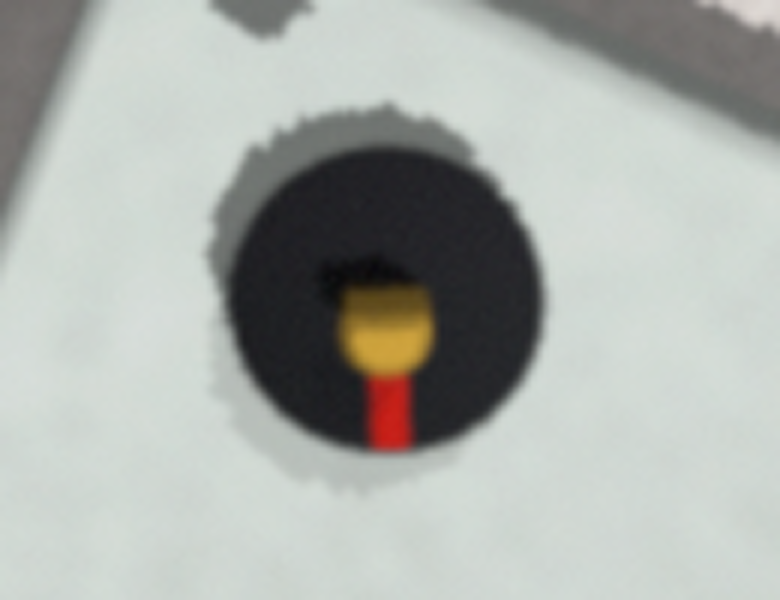

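The crop shows the disc centred at (387,298). The red stripe runs straight down the image, so the shaft yaw equals the tool line, about 31–32°. Next is the knob.

step_arm:
  commands: [0.02,-0.026,0,0,0,4,0.05,-0.063,0,0,0,9,0.08,-0.1,0,0,0,14,0.11,-0.14,0,0,0,19,0.14,-0.178,0,0,0,24,0.17,-0.216,0,0,0,29,0.2,-0.254,0,0,0,34,0.225,-0.286,0,0,0,38,0.24,-0.305,0,0,0,39,0.24,-0.305,0,0,0,39]
  jaw: 80

```text
t: 8.35
tcp_pos: [0.5347, -0.3384, 0.2004]
tool_rot: [0.07, 0.998, -0.001, 0.001]
force: [-0.6, -0.3, 0.3]
finger_gap: 0.8
gripper_force: 0.0
```

```bash
cat > knob.py <<'E'
from h import *
import sys
d=snap('wrist',sys.argv[1]);im=d['pixels'].astype(int);b,g,r=im[...,0],im[...,1],im[...,2]
reg=np.zeros(b.shape,bool);reg[100:240,180:330]=1
red=reg&(r>120)&(g<70);v,u=np.nonzero(red);c=(u.mean(),v.mean())
p=np.array([onz(d,a,bb,.0445)[:2] for a,bb in zip(u,v)])
L=cv2.fitLine(p.astype(np.float32),2,0,.01,.01).ravel();print('red',c,len(u),p.mean(0).round(4),'yaw',np.degrees(np.arctan2(L[1],L[0])))
t=p@L[:2];print('red ends',t.min()-t.mean(),t.max()-t.mean())
m=reg&((im.max(2)<60)|red);n,l,st,ce=cv2.connectedComponentsWithStats(m.astype(np.uint8));m=l==l[int(c[1]),int(c[0])]
v,u=np.nonzero(m);rect=cv2.minAreaRect(np.c_[u,v].astype(np.float32));print('blk',len(u),rect)
print('blk centre at z .03/.0445',onz(d,*rect[0],.03).round(4),onz(d,*rect[0],.0445).round(4))
cv2.imwrite('pics/crop_%s.png'%sys.argv[1],cv2.resize(d['pixels'][100:240,170:350],None,fx=4,fy=4,interpolation=2))
E
python3 knob.py w5; python3 -c "
from h import *
goto([.535,-.334,.2],172)"
```

```text
red (np.float64(258.6666666666667), np.float64(177.1875)) 96 [ 0.5396 -0.3361] yaw -11.443686
red ends -0.009385862880285423 0.009095278431118015
blk 96 ((258.67767333984375, 177.01271057128906), (5.628516674041748, 16.315574645996094), 4.085616588592529)
blk centre at z .03/.0445 [ 0.5436 -0.3366  0.03  ] [ 0.5394 -0.3361  0.0445]
t 8.4 tcp [ 0.5347 -0.3359  0.2002] yaw 172.0 tilt [0. 0.] q [-0.74  0.57  1.45  0.    1.12 -2.17]
shift [-0.0001  0.0019  0.0002] turn 0.0
```

View pics/crop_w5.png

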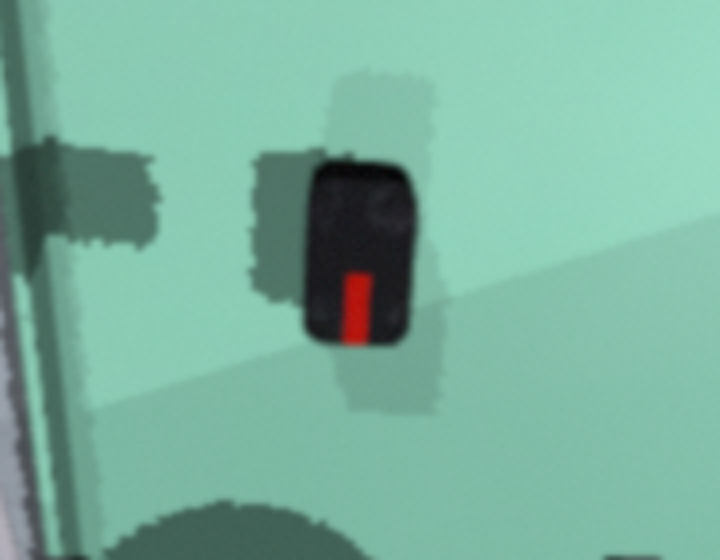

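The crop shows the knob's top face with the red line from (358,273) to (355,345), and the body spanning about x 306–413. I'm taking one settled reading, with the body mask thresholds loosened.

```bash
sed -i 's/im.max(2)<60)|red)/im.max(2)<75)|((r-g)>30))/' knob.py; python3 knob.py w6; python3 -c "
from h import *
d=load('w6')
im=d['pixels'];print(np.round(d['s']['tcp_pos'],4),np.round(d['s']['qd'],3))
im=im.astype(int);m=((im.max(2)<75)|((im[...,2]-im[...,1])>30));m[:120]=0;m[200:]=0;m[:,:225]=0;m[:,300:]=0
v,u=np.nonzero(m);print(len(u),[np.percentile(u,q) for q in(1,50,99)],[np.percentile(v,q) for q in(1,50,99)])
"
```

```text
red (np.float64(256.1326530612245), np.float64(177.1734693877551)) 98 [ 0.539 -0.336] yaw -12.315066
red ends -0.00935494841050255 0.00991340518684336
blk 1170 ((256.5793151855469, 163.15171813964844), (26.77724266052246, 46.038063049316406), 3.3664605617523193)
blk centre at z .03/.0445 [ 0.527  -0.3338  0.03  ] [ 0.5235 -0.3333  0.0445]
[ 0.5347 -0.3359  0.2002] [ 0.041 -0.013  0.038  0.014  0.011  0.001]
1170 [np.float64(244.0), np.float64(256.0), np.float64(270.0)] [np.float64(141.0), np.float64(163.0), np.float64(185.0)]
```

```bash
python3 -c "
from h import *
goto([.528,-.3335,.018],168.3)"
```

```text
t 8.45 tcp [ 0.5346 -0.3342  0.2001] yaw 172.1 tilt [-0.     0.001] q [-0.74  0.57  1.45  0.    1.12 -2.17]
shift [ 0.0066 -0.0004  0.1821] turn 3.8
```

step_arm:
  commands: [0.003,0,0.02,0,0,2,0.006,0,0.05,0,0,4,0.006,0,0.08,0,0,4,0.006,0,0.11,0,0,4,0.006,0,0.135,0,0,4,0.006,0,0.15,0,0,4,0.006,0,0.165,0,0,4,0.006,0,0.175,0,0,4,0.006,0,0.18,0,0,4,0.006,0,0.18,0,0,4]

```text
t: 9.45
tcp_pos: [0.5289, -0.3338, 0.0201]
tool_rot: [0.103, 0.995, 0.0, -0.0]
force: [0.7, 0.5, 0.2]
finger_gap: 0.799
gripper_force: 0.0
```

```bash
python3 -c "
from h import *
goto([.528,-.3335,.018],168.3)"
```

```text
t 9.45 tcp [ 0.5289 -0.3338  0.0201] yaw 168.2 tilt [-0.  0.] q [-0.74  0.81  1.56  0.    0.76 -2.11]
shift [0.0009 0.0001 0.0021] turn -0.1
```

step_arm:
  commands: [0.001,0,0.002,0,0,0,0.001,0,0.002,0,0,0,0.001,0,0.002,0,0,0,0.001,0,0.002,0,0,0,0.001,0,0.002,0,0,0,0.001,0,0.002,0,0,0,0.001,0,0.002,0,0,0,0.001,0,0.002,0,0,0,0.001,0,0.002,0,0,0,0.001,0,0.002,0,0,0]
  jaw: 0
  grip_force: 70

```text
t: 10.45
tcp_pos: [0.5283, -0.3342, 0.0192]
tool_rot: [0.103, 0.995, -0.0, 0.001]
force: [-0.7, 0.0, 5.2]
finger_gap: 0.338
gripper_force: 69.9
```

step_arm:
  commands: [0,0,-0.01,0,0,0,0,0,-0.03,0,0,0,0,0,-0.06,0,0,0,0,0,-0.09,0,0,0,0,0,-0.12,0,0,0,0,0,-0.14,0,0,0,0,0,-0.15,0,0,0,0,0,-0.15,0,0,0,0,0,-0.15,0,0,0,0,0,-0.15,0,0,0]

```text
t: 11.45
tcp_pos: [0.527, -0.3329, 0.1667]
tool_rot: [0.103, 0.995, 0.001, -0.001]
force: [0.7, -0.4, -1.3]
finger_gap: 0.333
gripper_force: 69.3
```

```bash
python3 -c "
from h import *
print(manip.sense()['finger_gap'])
d=snap('wrist','w7')
goto([.582,.0493,.168],212)
cv2.imwrite('pics/w7c.png',cv2.resize(d['pixels'][190:384,150:370],None,fx=3,fy=3,interpolation=2))
"
```

```text
0.3331896533689429
t 11.5 tcp [ 0.5271 -0.333   0.1667] yaw 168.2 tilt [-0.002  0.002] q [-0.74  0.6   1.49 -0.    1.05 -2.11]
shift [ 0.0247  0.3854 -0.0006] turn -43.8
```

View pics/w7c.png

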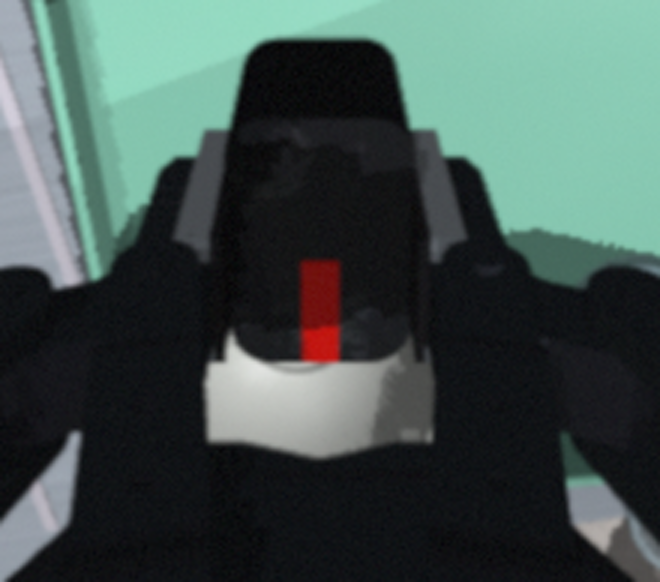

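The crop shows the knob held squarely. Its red line runs from (320,262) to (320,362), and the top face spans rows 120–362. I'm converting that to tool coordinates.

```bash
python3 -c "
from h import *
d=load('w7');M=np.array(d['mount']);d['C']=M[:3,3];d['Rc']=M[:3,:3]
for v,z in((120,-.0253),(262,-.0253),(362,-.0253),(40,.0087)): print(v,onz(d,150+320/3,190+v/3,z).round(4))
for u in(237,402): print(u,onz(d,150+u/3,190+160/3,-.0253).round(4))
"
```

```text
120 [ 0.0236  0.0008 -0.0253]
262 [-0.0018  0.0008 -0.0253]
362 [-0.0217  0.0008 -0.0253]
40 [0.0232 0.0008 0.0087]
237 [ 0.0167 -0.012  -0.0253]
402 [ 0.0167  0.0134 -0.0253]
```

step_arm:
  commands: [0.001,0.02,0,0,0,-4,0.003,0.06,0,0,0,-9,0.006,0.105,0,0,0,-14,0.01,0.15,0,0,0,-20,0.013,0.195,0,0,0,-26,0.016,0.24,0,0,0,-32,0.019,0.285,0,0,0,-37,0.022,0.33,0,0,0,-41,0.025,0.37,0,0,0,-44,0.025,0.385,0,0,0,-44]

```text
t: 12.5
tcp_pos: [0.5816, 0.0521, 0.1672]
tool_rot: [-0.279, 0.96, 0.001, -0.001]
force: [-1.4, -0.0, -0.5]
finger_gap: 0.336
gripper_force: 69.2
```

step_arm:
  commands: [0,0,0,0,0,0,0,0,0,0,0,0,0,0,0.01,0,0,0,0,0,0.02,0,0,0,0,0,0.03,0,0,0,0,0,0.04,0,0,0,0,0,0.045,0,0,0,0,0,0.045,0,0,0,0,0,0.045,0,0,0,0,0,0.045,0,0,0]

```text
t: 13.5
tcp_pos: [0.5828, 0.0483, 0.1237]
tool_rot: [-0.277, 0.961, -0.0, 0.0]
force: [-0.4, 0.8, -1.0]
finger_gap: 0.337
gripper_force: 69.2
```

```bash
python3 -c "
from h import *
goto([.5824,.0493,.107],212)
d=snap('wrist','w8'); s=snap('side','s8'); c=snap('scene','c8')
print(np.round(manip.sense()['tcp_pos'],4))
def crop(dd,k,f):
    P=np.array([.582,.049,.09]);c=dd['Rc'].T@(P-dd['C']);u=dd['fx']*c[0]/c[2]+dd['cx'];v=dd['fy']*c[1]/c[2]+dd['cy'];print(u,v)
    u,v=int(u),int(v);return cv2.resize(dd['pixels'][v-k:v+k,u-k:u+k],(400,400),interpolation=2)
cv2.imwrite('pics/sc8.png',np.hstack([crop(s,40,1),crop(c,30,1)]))
"
```

```text
t 13.5 tcp [0.5828 0.0483 0.1237] yaw -147.8 tilt [ 0.001 -0.   ] q [-0.11  0.62  1.63  0.    0.89 -2.24]
shift [-0.0002  0.0011  0.0167] turn 0.2
[0.5827 0.0483 0.1238]
259.8096296360091 192.66669919994158
264.83881951912673 184.88827008799433
```

View pics/sc8.png

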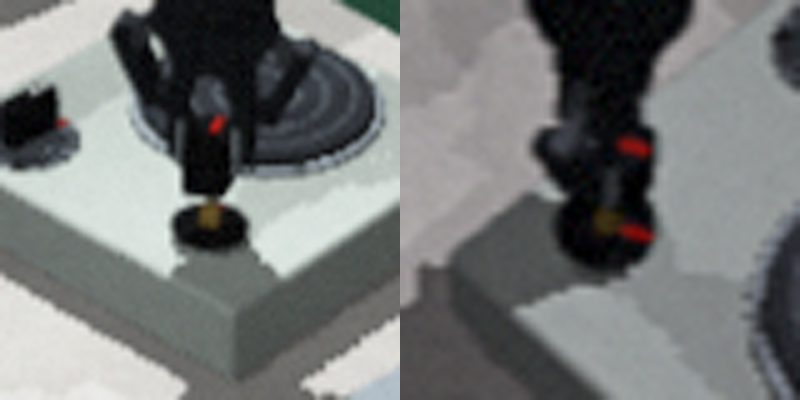

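Both side and scene views show the knob above the shaft, with its red line parallel to the stripe. I'm lowering it gently.

step_arm:
  commands: [0,0.001,0.005,0,0,0,0,0.001,0.01,0,0,0,0,0.001,0.014,0,0,0,0,0.001,0.017,0,0,0,0,0.001,0.019,0,0,0,0,0.001,0.021,0,0,0,0,0.001,0.023,0,0,0,0,0.001,0.025,0,0,0,0,0.001,0.027,0,0,0,0,0.001,0.028,0,0,0]

```text
t: 14.65
tcp_pos: [0.5823, 0.049, 0.0953]
tool_rot: [-0.277, 0.961, -0.0, 0.0]
force: [1.2, -0.6, 0.5]
finger_gap: 0.34
gripper_force: 69.2
```

```bash
python3 -c "
from h import *
s=manip.sense();print(s['force'].round(1),s['ft_torque'].round(2))
goto([.5824,.0493,.0787],212)"
```

```text
[ 1.2 -0.6  0.5] [-0.02 -0.14 -0.01]
t 14.65 tcp [0.5823 0.049  0.0953] yaw -147.8 tilt [ 0.001 -0.   ] q [-0.11  0.66  1.65 -0.    0.83 -2.24]
shift [-0.0002  0.0002  0.0166] turn 0.2
```

step_arm:
  commands: [0,0,0.002,0,0,0,0,0,0.004,0,0,0,0,0,0.006,0,0,0,0,0,0.008,0,0,0,0,0,0.01,0,0,0,0,0,0.012,0,0,0,0,0,0.014,0,0,0,0,0,0.015,0,0,0,0,0,0.016,0,0,0,0,0,0.016,0,0,0]

```text
t: 15.65
tcp_pos: [0.5823, 0.049, 0.08]
tool_rot: [-0.277, 0.961, -0.0, 0.001]
force: [0.6, -1.0, 6.0]
finger_gap: 0.338
gripper_force: 70.0
```

```bash
python3 -c "
from h import *
s=manip.sense();print(s['force'].round(1),s['ft_torque'].round(2))
goto([.5824,.0493,.0787],212)"
```

```text
[ 0.6 -1.   6. ] [-0.05 -0.05 -0.02]
t 15.65 tcp [0.5823 0.049  0.08  ] yaw -147.8 tilt [ 0.001 -0.   ] q [-0.11  0.68  1.66 -0.    0.8  -2.24]
shift [-0.0002  0.0002  0.0013] turn 0.2
```

step_arm:
  commands: [0,0,0.001,0,0,0,0,0,0.0015,0,0,0,0,0,0.002,0,0,0,0,0,0.0025,0,0,0,0,0,0.003,0,0,0,0,0,0.003,0,0,0,0,0,0.003,0,0,0,0,0,0.003,0,0,0,0,0,0.003,0,0,0,0,0,0.003,0,0,0]

```text
t: 16.65
tcp_pos: [0.5823, 0.0491, 0.0785]
tool_rot: [-0.277, 0.961, -0.0, 0.001]
force: [-1.7, -1.1, 15.6]
finger_gap: 0.334
gripper_force: 71.4
```

step_arm:
  commands: [0,0,0.0005,0,0,0,0,0,0.001,0,0,0,0,0,0.001,0,0,0,0,0,0.001,0,0,0,0,0,0.001,0,0,0,0,0,0.001,0,0,0,0,0,0.001,0,0,0,0,0,0.001,0,0,0,0,0,0.001,0,0,0,0,0,0.001,0,0,0]

```text
t: 17.65
tcp_pos: [0.5824, 0.0491, 0.0784]
tool_rot: [-0.277, 0.961, -0.0, 0.001]
force: [-2.9, -0.7, 20.8]
finger_gap: 0.334
gripper_force: 72.1
```

```bash
python3 -c "
from h import *
s=snap('side','s9'); c=snap('scene','c9')
def crop(dd,P,k):
    c=dd['Rc'].T@(np.array(P)-dd['C']);u=int(dd['fx']*c[0]/c[2]+dd['cx']);v=int(dd['fy']*c[1]/c[2]+dd['cy']);return cv2.resize(dd['pixels'][v-k:v+k,u-k:u+k],(400,400),interpolation=2)
cv2.imwrite('pics/sc9.png',np.hstack([crop(s,[.582,.049,.09],32),crop(c,[.572,.13,.08],32)]))
"
```

```text
(no output)
```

View pics/sc9.png

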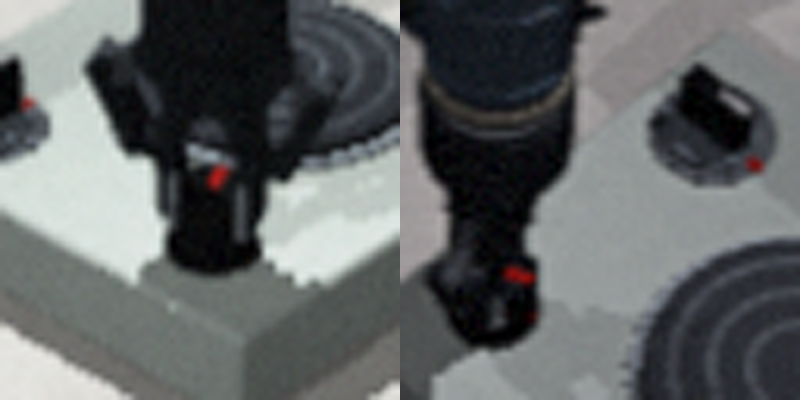

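The views show the knob seated flat on the disc at the foot of the shaft, with its red line over the stripe and no gap. The dial pointer faces the red mark at (755,163). The push is about 21 N and the arm moved only 0.1 mm further, so the spindle is at its stop.

```bash
python3 -c "
from station import manip
print(manip.sign_off())"
```

```text
the job is handed in; nothing more can be done
None
```

The timer dial reads zero at the red mark to within about 1°, and the knob is on the D-shaft and held pressed against its stop at about 21 N; I handed the job in at about 18 s of the 51 s allowed, and the result has not been reported back.

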